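Seat the gold jar, bring it to the front and hold the turntable

ROBOT

A 6-joint arm with a two-finger parallel gripper is mounted at the origin on the work surface. World frame = base frame: x ahead of the robot, y to its left, z up, the work surface at z = 0. Lengths are in m, angles in rad, forces in N, time in s.
With the tool pointing down it reaches from about 0.225 to 0.875 m from the base axis. Payload 3.4 kg.
Tool frame: the origin (TCP) lies at the very end of the fingers, on their centre line; the grasp point (between the pads) lies 19 mm behind it; z points along the fingers, y is the line along which they close (so a half turn about z gives the same grasp; the last joint's range is limited). The gripper opens to 85 mm and grips with 20 to 120 N. Pads are 22 mm wide; open, the fingers measure 114 mm over their backs; the gripper's body (76 mm by 85 mm) begins 54 mm behind the grasp point. The pads swing forward as they close: fully open they stand 13 mm farther back than shut.
Start: joints at [-1.324, 0.276, 1.505, -0, 1.361, -0.121], TCP at [0.207, -0.537, 0.231] pointing down, gripper open.
Joint ranges: [-2.89, 2.89], [-0.75, 2.08], [0.22, 2.7], [-1.18, 4.32], [0.11, 2.71], [-2.7, 2.7]. Speed limits (rad/s): [2.57, 2.57, 3.14, 3.14, 3.14, 3.14].

INTERFACE

Orientations are given as a unit quaternion [w, x, y, z].
In Python, from rig import manip, get_image, camera_info gives the robot as it stands. The module is installed in compiled form; this text tells all that it offers.
- The arm moves only by the shell command python3 -m crank 'ROWS' [FORCE]. ROWS is a JSON object of lists of equal length, an entry for each row: "translation": the shift along the tool's x, y, z in mm, a list of three; "roll": the turn about the tool's z in rad; "fingers": the opening, from 0 (shut) to 1 (fully open). A call has 1 to 8 rows; each row shifts and turns the commanded pose from where the row before left it, along the tool's axes as they then stand; what a row does not reach is not made up. A row lasts 1/10 s, in which the tool goes at most 50 mm and 8.59 degrees, less where a joint would pass 70% of its speed; a pose out of reach is approached as far as the arm can. A call is refused whole if a number of a shift passes 50 or a number of a turn 0.15, either way. A call with a gripper value outside its range is refused whole. The fingers move at their own pace and stop on an object; FORCE is the grip in N (left out, the last holds). Time passes only in rows, so rows that do not move let the fingers close. It gives the time, the measured TCP pose, the force, the opening and the grip force at its end, in the units of the state.
- manip.get_state(): the state, without advancing time (a new reading comes with each control period).
- get_image(name): name is "scene" or "top" or "wrist"; returns the picture (420x560x3 uint8, blue, green, red); there is no depth.
- camera_info(name): a dict with "mtx" (3x3 intrinsics, pixels), "rvec" (rotation vector, rad) and "tvec" (3), from world to camera coordinates, as OpenCV has them. Camera axes: x right, y down, z forward; pixel columns grow to the right and rows downward; lengths in m; the calibration is good to about 2 mm. A picture is of the moment at which its call begins: read the wrist's pose just before it. camera_info takes no time and is no camera call; for the wrist camera it gives the pose at the moment of the call.
- manip.sign_off(): hands the job in; it is judged then, once.
The state is a dict: "clock": time; "qpos": joint angles; "qd": joint speeds; "effort": joint torques, N m; "position": TCP position; "ee_rot": TCP orientation; "contact_force": force on the tool from outside, world axes, zero at the start; "moment": the same for the moment, N m; "width": finger opening in m; "gripper_force": force on a finger pad.
Only numpy, scipy, OpenCV 4.12 (cv2) and the standard library are available. Lean on these libraries where they do the work, as an engineer would, in place of code of your own. Each camera call takes 0.05 s, during which the arm holds its last target. There are 200 camera calls.

TASK

First set the gold-lidded jar upright in the empty brass ring on the turntable, without dropping it, and let go of the jar. Then turn the turntable until that jar is lined up with the brass pointer, and finish while still gripping the turntable's steel handle post so that the turntable is held still there, the jar itself left untouched. Leave the other jars and everything else on the bench where they are.

Things in the scene. Friction and masses are not known exactly. Their poses are not given: they have to be found in the camera images.
- gold_jar: A loose glazed white jar, 44 mm in diameter and 75 mm high, 0.16 kg, with a shiny brass-gold lid (top 21 mm) and band. Origin: centre of its underside, z up along the jar. Stands on the bench among the black-lidded and green-lidded jars of the same shape (which of the three places it has varies). Mass varies by 30 %.
- black_jar: A loose glazed white jar, 44 mm in diameter and 75 mm high, 0.16 kg, with a black lid (top 21 mm) and band. Origin: centre of its underside, z up along the jar. To be left where it is.
- green_jar: A loose glazed white jar, 44 mm in diameter and 75 mm high, 0.16 kg, with a green lid (top 21 mm) and band. Origin: centre of its underside, z up along the jar. To be left where it is.
- seat (a point): Centre of the floor of the empty seat on the turntable: a brass ring (inner diameter 52 mm, outer 60 mm, 12 mm high) on the black lacquered disc, with a brass-coloured floor level with the disc's top (40 mm above the bench), 90 mm from the turntable's axis. z up. Two seats with grey rings, 120 degrees to either side of it, hold fixed blue-lidded and red-lidded jars (44 mm diameter, tops 75 mm above the disc).
- hub (a point): Point on the turntable's upright axis, level with the top of the black disc (disc diameter 270 mm, top 40 mm above the bench). A brass hub 28 mm in diameter and 30 mm high stands here.
- front_mark (a point): Where the centre of the seat's floor lies when that seat faces front: 90 mm from the axis, straight in from the brass pointer that sticks out from under the disc (it ends in a diamond plate, 57 mm wide, with an upright tip 181 mm from the axis, 39 mm high). The base is fixed to the bench; its place and yaw vary.
- post: The turntable's upright steel handle post, 16 mm in diameter, with an orange 18 mm cap, 76 mm high over the disc (top 116 mm above the bench; a 24 mm wide foot is 4 mm high). It stands on the disc 112 mm from the axis, exactly opposite the brass seat. It spins freely about its own upright axis, like a crank grip. Origin: centre of its underside on the disc's top.
- post_grip (a point): Point on the post's axis 55 mm above the disc (95 mm above the bench), a good height to grip. The post spins about its own axis, so a closed gripper need not turn with the disc.
- turntable (a joint): Angle of the turntable (rad), 0 (or any full turn) when the brass seat faces the brass pointer, growing counterclockwise seen from above. Turns freely without end stops, stays where it is left, light friction (about 0.05 N m, i.e. half a newton at the post). Starts 0.8 rad or more away from the front, either way.
- bowl: White bowl, 100 mm across, 40 mm high, at the back (left of it, at the far edge, stands a fixed blue pot with upright brushes, 200 mm high). Origin: centre of its underside. Leave it alone.
- brush: Brush lying flat on the right, its handle towards its own -x. Leave it alone.
- spatula: Spatula lying flat near the robot, left of its middle, its handle towards its own -x. Leave it alone.
- wax_block: Amber block 70 x 45 x 30 mm at the back. Origin: centre of its underside. Leave it alone.

How it is judged:
On the way, in this order (a step that is already met when the one before it is completed fails the run):
1. the gold-lidded jar stands fully down in the brass ring, let go (horizontal distance between gold_jar and seat below 0.007 m and z of gold_jar in the frame of seat between -0.004 and 0.004 m and angle between gold_jar's own z axis and vertical below 0.1 rad and contact force between the fingers and gold_jar below 0.05 N), for 0.2 s.
2. the seat with the jar faces the pointer, turntable held by its post (all of step 1 and horizontal distance between seat and front_mark below 0.01 m and contact force between the fingers and post above 1.5 N and velocity of joint turntable between -0.05 and 0.05 rad/s), for 0.2 s.
At the end, for the whole second after the job is handed in: Gold-lidded jar upright (0.1 rad), down in the brass ring (7 mm of its centre, 4 mm of its floor), untouched by the fingers; seat within 10 mm (6 degrees) of the front mark; turntable still (below 0.05 rad/s), fingers gripping its post with more than 1.5 N (all of step 2 and linear speed of gold_jar below 0.03 m/s); the arm keeps its last pose, push and grip.
It fails at once if another loose jar was pushed more than 20 mm (distance of any of black_jar, green_jar from where it was at the start of the episode above 0.02 m).
It fails at once if something else on the bench was pushed more than 20 mm (distance of any of bowl, brush, spatula, wax_block from where it was at the start of the episode above 0.02 m).
It fails at once if the gold-lidded jar was tipped over (angle between gold_jar's own z axis and vertical above 0.7 rad).
It fails at once if the gold-lidded jar was dropped (linear speed of gold_jar above 0.5 m/s and contact force between the fingers and gold_jar below 0.05 N).
It also fails if it takes over 58 s, if anything falls off the work surface, if the arm or the gripper's body presses on something with over 40 N, if the wrist force passes 120 N, or if a joint passes its speed limit or range.

## Working session

There is one attempt and no reset: what is moved stays moved. The work goes in short steps, Python scripts to look and compute and a shell command to move; the robot and the scene stay as the last step left them, time stands still between calls to the robot, and variables do not carry over. Pictures are saved under pics/ and viewed, at most 10 in all, crops included, and the job is handed in when it is done.

```bash
mkdir -p pics
python3 - <<'E'
from rig import manip,get_image,camera_info
import cv2,json
for n in("scene","top"):
    im=get_image(n); cv2.imwrite(f"pics/{n}0.png",im)
    i=camera_info(n); print(n,{k:[[round(float(x),4) for x in r] if hasattr(r,'__len__') else float(r) for r in v] for k,v in i.items()})
print(manip.get_state())
E
```

```text
scene {'mtx': [[452.9737, 0.0, 274.4238], [0.0, 452.9737, 210.8461], [0.0, 0.0, 1.0]], 'rvec': [1.723880642135943, 1.5807779528959847, -0.7931881567144683], 'tvec': [-0.007784481776789342, -0.26874387073072603, 1.552236568971735]}
top {'mtx': [[509.7138, 0.0, 282.7183], [0.0, 509.7138, 213.9524], [0.0, 0.0, 1.0]], 'rvec': [2.1732404699605126, -2.160332517197992, 0.08725438682665937], 'tvec': [-0.017417909034072292, 0.5507960928997068, 1.4326392262667902]}
{'clock': 0.1, 'qpos': array([-1.32398179e+00,  2.76500768e-01,  1.50599452e+00, -4.66395361e-06,
        1.36071961e+00, -1.20989018e-01]), 'qd': array([-3.18491182e-04, -5.73775480e-04, -2.75598560e-03, -1.58440872e-03,
        3.95695965e-05,  8.58824726e-04]), 'effort': array([ 1.60540436e-03, -4.17698729e+01, -2.46404296e+01, -9.71436930e-05,
        5.82041714e-03,  1.02962268e-06]), 'position': array([ 0.20663345, -0.53608058,  0.23054868]), 'ee_rot': array([-8.09375715e-04,  9.83137260e-01,  1.82867359e-01, -5.32721794e-05]), 'contact_force': array([-0.11433684, -0.16563118,  0.39515131]), 'moment': array([ 0.01765007,  0.0351006 , -0.00405485]), 'gripper_force': 0.0, 'width': 0.0854622259538055}
```

View pics/top0.png

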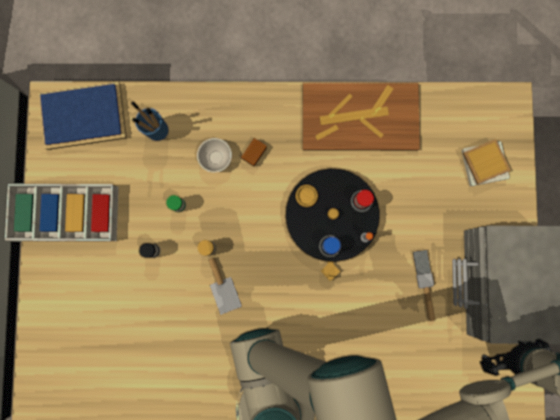

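View pics/scene0.png

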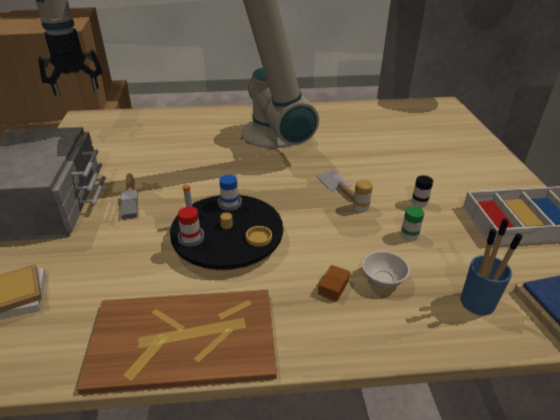

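The top view shows the gold jar at (206,247), black (149,250), green (176,203), empty seat (306,196), hub (333,214), orange post cap (369,237), and pointer diamond (332,271). The spatula handle ends close to the gold jar, at about (213,260).

```bash
cat > h.py <<'E'
import cv2,numpy as np
from rig import manip,get_image,camera_info
def cam(n,i=None):
    i=i or camera_info(n); R=cv2.Rodrigues(np.array(i["rvec"],float))[0]; t=np.array(i["tvec"],float).ravel()
    return np.array(i["mtx"]),R,t
def onplane(c,uv,z):
    K,R,t=c; d=R.T@np.linalg.inv(K)@np.array([*uv,1.]); o=-R.T@t
    return o+d*(z-o[2])/d[2]
def proj(c,p):
    K,R,t=c; q=K@(R@np.array(p,float)+t); return q[:2]/q[2]
def blob(im,lo,hi,c,r=20):
    h=cv2.cvtColor(im,cv2.COLOR_BGR2HSV); m=cv2.inRange(h,np.array(lo),np.array(hi))
    k=np.zeros_like(m); cv2.circle(k,(int(c[0]),int(c[1])),r,255,-1); m&=k
    n,l,s,ce=cv2.connectedComponentsWithStats(m)
    j=1+np.argmax(s[1:,4]); return ce[j],s[j]
E
python3 - <<'E'
from h import *
im=cv2.imread("pics/top0.png"); c=cam("top")
h=cv2.cvtColor(im,cv2.COLOR_BGR2HSV)
for p in[(206,247),(306,196),(333,214),(369,237),(332,271),(149,250),(230,230)]: print(p,h[p[1],p[0]])
for n,p,z,lo,hi,r in[("gold",(206,247),.075,(15,150,90),(25,255,255),14),("seat",(306,196),.046,(12,120,60),(30,255,255),16),("hub",(333,214),.07,(12,120,60),(30,255,255),9),("post",(369,237),.116,(4,150,80),(14,255,255),7),("ptr",(332,271),.03,(12,150,80),(30,255,255),14)]:
    uv,s=blob(im,lo,hi,p,r); print(n,uv.round(1),s,onplane(c,uv,z).round(4))
o=[cv2.resize(im[y-45:y+45,x-60:x+60],None,fx=6.6,fy=6.6,interpolation=2)[:297] for x,y in[(206,265)]]
b=np.hstack([cv2.resize(im[215:305,170:250],None,fx=5,fy=5,interpolation=2),cv2.resize(im[180:270,285:355],None,fx=5,fy=5,interpolation=2)])
cv2.imwrite("pics/c1.png",b)
E
```

```text
(206, 247) [ 20 170 185]
(306, 196) [ 19 170 183]
(333, 214) [ 20 169 181]
(369, 237) [ 12 213 196]
(332, 271) [ 19 166 178]
(149, 250) [140  20  38]
(230, 230) [ 19 117 170]
gold [205.2 247.2] [198 240  16  15 187] [0.4531 0.198  0.075 ]
seat [306.1 195.3] [295 184  23  24 431] [ 0.6023 -0.0802  0.046 ]
hub [332.6 213.4] [327 208  12  12 117] [ 0.5491 -0.1531  0.07  ]
post [369.2 235.5] [366 232   7   8  45] [ 0.4859 -0.2463  0.116 ]
ptr [330.3 270.4] [322 261  18  19 208] [ 0.3914 -0.1493  0.03  ]
```

View pics/c1.png

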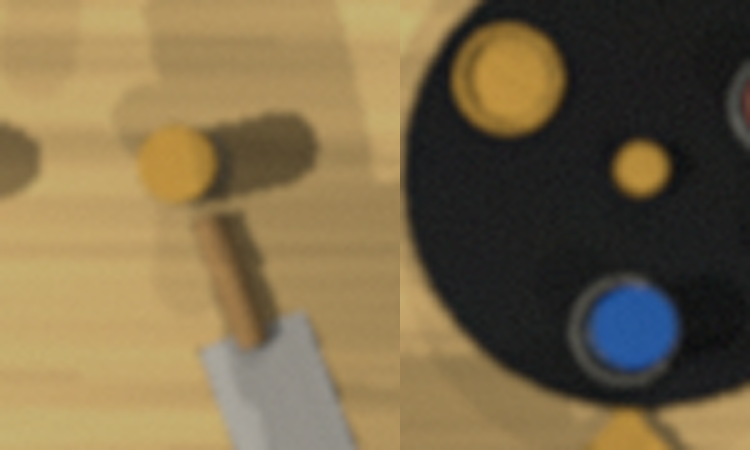

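```bash
cat > d.py <<'E'
# usage: d.py x y z psi : roll still to do, and shift (mm) in tool axes AFTER that roll
import sys,numpy as np
from rig import manip
from scipy.spatial.transform import Rotation as Ro
s=manip.get_state(); w,x,y,z=s["ee_rot"]; R=Ro.from_quat([x,y,z,w]).as_matrix()
psi=np.arctan2(R[1,0],R[0,0]); t=np.array(list(map(float,sys.argv[1:4]))); p=float(sys.argv[4])
d=(t-s["position"])*1000; c,n=np.cos(p),np.sin(p)
print("t",s["clock"],"pos",s["position"].round(4),"psi",psi.round(3),"tilt",R[:,2].round(3),"w",s["width"].round(4),"F",s["contact_force"].round(1),s["gripper_force"],"q",s["qpos"].round(2))
print("roll",round(psi-p,3),"shift",np.array([c*d[0]+n*d[1],n*d[0]-c*d[1],-d[2]]).round(1))
E
python3 -m crank '{"translation":[[0,0,0],[0,0,0],[0,0,0]],"roll":[0.15,0.15,0.068],"fingers":[1,1,1]}' 40; python3 d.py .453 .198 .2 0
```

```text
clock: 0.4
position: [0.2067, -0.5363, 0.2308]
ee_rot: [-0.001, 1.0, -0.002, -0.0]
contact_force: [-0.3, 0.4, -0.2]
width: 0.0854
gripper_force: 0.0Traceback (most recent call last):
  File "d.py", line 8, in <module>
    print("t",s["clock"],"pos",s["position"].round(4),"psi",psi.round(3),"tilt",R[:,2].round(3),"w",s["width"].round(4),"F",s["contact_force"].round(1),s["gripper_force"],"q",s["qpos"].round(2))
                                                                                                    ^^^^^^^^^^^^^^^^
AttributeError: 'float' object has no attribute 'round'
```

```bash
sed -i 's/s\["width"\].round(4)/round(s["width"],4)/' d.py
python3 -m crank '{"translation":[[20,-20,0],[25,-35,0],[25,-40,0],[25,-40,0],[25,-40,0],[25,-40,0],[20,-40,0],[15,-40,0]],"roll":[0,0,0,0,0,0,0,0],"fingers":[1,1,1,1,1,1,1,1]}'; python3 d.py .453 .198 .2 0
python3 -m crank '{"translation":[[10,-45,0],[10,-45,0],[10,-45,0],[10,-45,0],[10,-45,0],[5,-40,0],[5,-30,0],[0,-20,0]],"roll":[0,0,0,0,0,0,0,0],"fingers":[1,1,1,1,1,1,1,1]}'; python3 d.py .453 .198 .2 0
```

```text
clock: 1.2
position: [0.3876, -0.2397, 0.231]
ee_rot: [-0.0, 1.0, 0.0, 0.0]
contact_force: [-0.1, 0.6, 0.7]
width: 0.0854
gripper_force: 0.0
t 1.2 pos [ 0.3876 -0.2397  0.231 ] psi 0.0 tilt [ 0.  0. -1.] w 0.0854 F [-0.1  0.6  0.7] 0.0 q [-0.71  0.09  1.74  0.    1.31  0.86]
roll 0.0 shift [  65.4 -437.7   31. ]
clock: 2.0
position: [0.4469, 0.0757, 0.2309]
ee_rot: [-0.0, 1.0, 0.001, -0.0]
contact_force: [0.5, -0.7, 0.5]
width: 0.0853
gripper_force: 0.0
t 2.0 pos [0.4469 0.0757 0.2309] psi 0.002 tilt [-0.     0.001 -1.   ] w 0.0853 F [ 0.5 -0.7  0.5] 0.0 q [0.01 0.09 1.74 0.   1.31 1.58]
roll 0.002 shift [   6.1 -122.3   30.9]
```

```bash
python3 -m crank '{"translation":[[5,-35,20],[0,-35,20],[0,-35,20],[0,-17,10],[0,0,0]],"roll":[0,0,0,0,0],"fingers":[1,1,1,1,1]}'; python3 d.py .453 .198 .033 0
python3 - <<'E'
from h import *
w=get_image("wrist");cv2.imwrite("pics/w1.png",w); c=cam("wrist"); print(proj(c,(.453,.198,.075)),-c[1].T@c[2],c[1])
E
```

```text
clock: 2.5
position: [0.4503, 0.197, 0.1593]
ee_rot: [0.0, 1.0, 0.001, -0.002]
contact_force: [-0.0, -0.0, 0.3]
width: 0.0856
gripper_force: 0.0
t 2.5 pos [0.4503 0.197  0.1593] psi 0.003 tilt [-0.004 -0.001 -1.   ] w 0.0856 F [-0.  -0.   0.3] 0.0 q [0.27 0.21 1.79 0.   1.15 1.84]
roll 0.003 shift [  2.7  -1.  126.3]
[278.32753557 209.66806036] [0.52359665 0.19710258 0.30275441] [[ 0.00283487 -0.99999438  0.00179217]
 [-0.9575374  -0.00219783  0.28830069]
 [-0.28829513 -0.00253336 -0.95753825]]
```

View pics/w1.png

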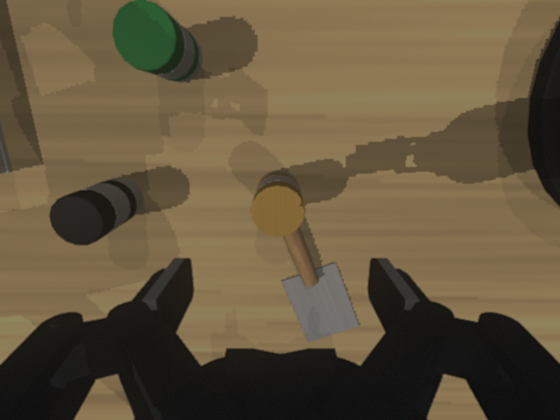

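The wrist view has the lid centred at (278,211), where the estimate predicts (278,210). The fingers straddle the jar clear of the spatula, so I'm going down.

```bash
python3 -m crank '{"translation":[[3,-1,10],[0,0,25],[0,0,25],[0,0,25],[0,0,20],[0,0,13],[0,0,6],[0,0,0]],"roll":[0,0,0,0,0,0,0,0],"fingers":[1,1,1,1,1,1,1,1]}'; python3 d.py .453 .198 .035 0
```

```text
clock: 3.35
position: [0.4549, 0.1954, 0.0368]
ee_rot: [0.0, 1.0, -0.001, -0.0]
contact_force: [-1.1, -0.2, 0.5]
width: 0.0854
gripper_force: 0.0
t 3.35 pos [0.4549 0.1954 0.0368] psi -0.002 tilt [-0.001 -0.001 -1.   ] w 0.0854 F [-1.1 -0.2  0.5] 0.0 q [ 0.27  0.35  1.95 -0.    0.84  1.84]
roll -0.002 shift [-1.9 -2.6  1.8]
```

```bash
python3 -m crank '{"translation":[[-2,-2,1],[0,0,0],[0,0,0],[0,0,0],[0,0,0],[0,0,0],[0,0,0],[0,0,0]],"roll":[0,0,0,0,0,0,0,0],"fingers":[0.8,0.6,0.45,0.4,0.35,0.3,0.3,0.3]}' 40; python3 d.py .453 .198 .035 0
```

```text
clock: 4.15
position: [0.4534, 0.1986, 0.0371]
ee_rot: [-0.0, 1.0, 0.0, 0.001]
contact_force: [-1.0, 0.4, 7.0]
width: 0.0433
gripper_force: 40.3
t 4.15 pos [0.4534 0.1986 0.0371] psi 0.0 tilt [ 0.001  0.    -1.   ] w 0.0433 F [-1.   0.4  7. ] 40.32131519168615 q [ 0.27  0.35  1.95 -0.    0.84  1.84]
roll 0.0 shift [-0.4  0.6  2.1]
```

```bash
python3 -m crank '{"translation":[[0,0,-5],[0,0,-15],[0,0,-20],[0,0,-25],[0,0,-25],[0,0,-20],[0,0,-10],[0,0,0]],"roll":[0,0,0,0,0,0,0,0],"fingers":[0.3,0.3,0.3,0.3,0.3,0.3,0.3,0.3]}'; python3 d.py .602 -.080 .15 0
```

```text
clock: 4.95
position: [0.4536, 0.1986, 0.1573]
ee_rot: [-0.0, 1.0, -0.0, 0.001]
contact_force: [-0.9, 0.7, -1.9]
width: 0.0429
gripper_force: 40.9
t 4.95 pos [0.4536 0.1986 0.1573] psi -0.0 tilt [ 0.003  0.001 -1.   ] w 0.0429 F [-0.9  0.7 -1.9] 40.946951508522034 q [ 0.27  0.21  1.79 -0.    1.14  1.84]
roll -0.0 shift [148.4 278.6   7.3]
```

```bash
python3 -m crank '{"translation":[[6,12,0],[15,28,0],[22,42,0],[22,42,0],[22,42,0],[22,42,0],[15,28,0],[10,18,0]],"roll":[0,0,0,0,0,0,0,0],"fingers":[0.3,0.3,0.3,0.3,0.3,0.3,0.3,0.3]}'; python3 -m crank '{"translation":[[8,14,0],[4,8,0],[0,0,0],[0,0,0]],"roll":[0,0,0,0],"fingers":[0.3,0.3,0.3,0.3]}'>/dev/null; python3 d.py .602 -.080 .15 0
python3 - <<'E'
from h import *
w=get_image("wrist");t=get_image("top");cv2.imwrite("pics/w2.png",w);cv2.imwrite("pics/t2.png",t)
c=cam("wrist");i=camera_info("wrist");np.savez("w2.npz",**i);print(proj(c,(.602,-.08,.04)),proj(c,(.549,-.153,.07)))
E
```

```text
clock: 5.75
position: [0.5871, -0.0591, 0.1543]
ee_rot: [0.0, 1.0, -0.001, -0.001]
contact_force: [-0.5, 0.5, -1.3]
width: 0.0433
gripper_force: 41.1
t 6.15 pos [ 0.5982 -0.0765  0.1562] psi 0.001 tilt [-0.001  0.001 -1.   ] w 0.043 F [-0.1  0.5 -1.8] 41.09012324362993 q [-0.24  0.37  1.56  0.    1.21  1.33]
roll 0.001 shift [3.8 3.5 6.2]
[285.20458192 197.73775048] [370.91999035 266.97019965]
```

View pics/w2.png

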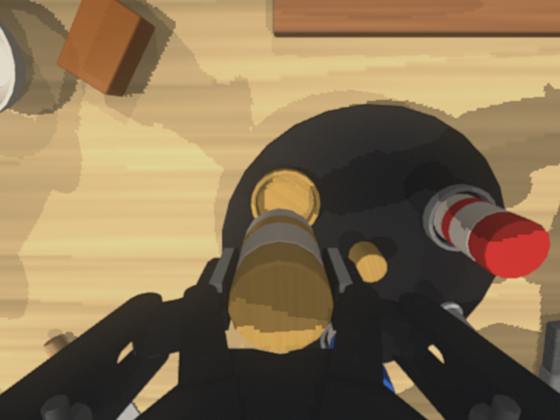

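The wrist view shows the ring at about u 251–321 with its top at v≈169, close to prediction. I'll refine with the ring's outline.

Run:
```python
from h import *
w=cv2.imread("pics/w2.png");i=dict(np.load("w2.npz"));c=cam("",i)
h=cv2.cvtColor(w,cv2.COLOR_BGR2HSV);m=cv2.inRange(h,np.array((14,120,60)),np.array((30,255,255)));m[:160]=0;m[208:]=0;m[:,:235]=0;m[:,335:]=0
n,l,s,ce=cv2.connectedComponentsWithStats(m);j=1+np.argmax(s[1:,4]);print(s[j])
a=np.linspace(0,6.283,200)
# outer rim points: upper half edge of the mask -> plane z=.052, fit circle r=.030
pts=[]
for u in range(s[j][0],s[j][0]+s[j][2]):
    v=np.where(l[:,u]==j)[0]
    if len(v) and v[0]<197: pts.append(onplane(c,(u,v[0]),.052)[:2])
pts=np.array(pts)
from scipy.optimize import least_squares
f=least_squares(lambda p:np.hypot(*(pts-p[:2]).T)-p[2],[.602,-.08,.03],loss="soft_l1",f_scale=.001);print("ring",f.x,len(pts))
f=least_squares(lambda p:np.hypot(*(pts-p).T)-.030,[.602,-.08],loss="soft_l1",f_scale=.001);print("ring r fixed",f.x)
uv,s2=blob(w,(14,120,60),(30,255,255),(372,262),22);print("hub",uv,s2,onplane(c,uv,.055))
# jar axis: silhouette of the white band between the pads
for v in(215,225,235):
    print(v,h[v,235:330:8].tolist())
print("tcp axis px", [proj(c,(.5982,-.0765,z)).round(1) for z in(.12,.14,.195)], "edges at base", [proj(c,(.5982,-.0765+d,.12)).round(1) for d in(.022,-.022)])
t=cv2.imread("pics/t2.png")
```

```text
[ 251  168   70   40 2221]
ring [ 0.60080467 -0.07976647  0.02943116] 69
ring r fixed [ 0.60013373 -0.07977515]
hub [368.9731286  262.22264875] [ 351  241   37   42 1042] [ 0.54580672 -0.15589951  0.055     ]
215 [[18, 49, 62], [18, 43, 60], [15, 44, 58], [18, 71, 107], [17, 43, 113], [17, 75, 105], [18, 79, 103], [16, 40, 108], [17, 77, 126], [19, 148, 178], [19, 150, 208], [12, 26, 50]]
225 [[16, 46, 61], [18, 43, 59], [17, 41, 130], [19, 137, 106], [18, 63, 109], [18, 40, 108], [19, 38, 107], [17, 42, 108], [19, 140, 100], [17, 49, 98], [12, 26, 49], [24, 26, 49]]
235 [[15, 43, 59], [18, 46, 56], [17, 46, 105], [19, 41, 106], [17, 38, 107], [18, 40, 108], [17, 38, 107], [17, 38, 107], [16, 41, 106], [18, 38, 102], [15, 47, 54], [8, 21, 49]]
tcp axis px [array([281.7, 235.2]), array([281.9, 248.1]), array([282.7, 305. ])] edges at base [array([247.6, 235.1]), array([315.9, 235.2])]
```

```bash
python3 -m crank '{"translation":[[3,3,6],[0,0,15],[0,0,20],[0,0,12],[0,0,0],[0,0,0]],"roll":[0,0,0,0,0,0],"fingers":[0.3,0.3,0.3,0.3,0.3,0.3]}'; python3 d.py .6012 -.0798 .077 0
```

```text
clock: 6.85
position: [0.602, -0.0806, 0.1034]
ee_rot: [0.0, 1.0, 0.0, 0.0]
contact_force: [0.1, 0.1, -1.0]
width: 0.0433
gripper_force: 41.1
t 6.85 pos [ 0.602  -0.0806  0.1034] psi 0.0 tilt [ 0. -0. -1.] w 0.0433 F [ 0.1  0.1 -1. ] 41.09786745160818 q [-0.25  0.42  1.62 -0.    1.1   1.32]
roll 0.0 shift [-0.8 -0.8 26.4]
```

```bash
python3 -m crank '{"translation":[[-1,-1,8],[0,0,8],[0,0,4],[0,0,2],[0,0,0]],"roll":[0,0,0,0,0],"fingers":[0.3,0.3,0.3,0.3,0.3]}'; python3 d.py .6012 -.0798 .077 0;python3 -m crank '{"translation":[[0,0,2],[0,0,1],[0,0,0]],"roll":[0,0,0],"fingers":[0.3,0.3,0.3]}'; python3 d.py .6012 -.0798 .077 0
```

```text
clock: 7.35
position: [0.6006, -0.0796, 0.0809]
ee_rot: [-0.0, 1.0, -0.0, -0.0]
contact_force: [0.5, 0.5, -1.5]
width: 0.0428
gripper_force: 41.1
t 7.35 pos [ 0.6006 -0.0796  0.0809] psi -0.0 tilt [-0.001  0.    -1.   ] w 0.0428 F [ 0.5  0.5 -1.5] 41.097748931497335 q [-0.25  0.44  1.65 -0.    1.05  1.32]
roll -0.0 shift [0.6 0.2 3.9]
clock: 7.65
position: [0.6008, -0.0797, 0.0783]
ee_rot: [0.0, 1.0, -0.0, -0.0]
contact_force: [-0.4, 0.3, -1.4]
width: 0.0428
gripper_force: 41.1
t 7.65 pos [ 0.6008 -0.0797  0.0783] psi -0.0 tilt [-0. -0. -1.] w 0.0428 F [-0.4  0.3 -1.4] 41.098329685628414 q [-0.25  0.44  1.66 -0.    1.04  1.32]
roll -0.0 shift [0.4 0.1 1.3]
```

Not stuck on the ring's rim (z is already well below it). I'll touch down and release gently.

```bash
python3 -m crank '{"translation":[[0,0,1],[0,0,1],[0,0,0],[0,0,0]],"roll":[0,0,0,0],"fingers":[0.3,0.3,0.3,0.3]}' 20; python3 d.py .6012 -.0798 .077 0
```

```text
clock: 8.05
position: [0.6013, -0.0799, 0.0771]
ee_rot: [0.0, 1.0, -0.0, 0.001]
contact_force: [-0.5, 0.6, 4.8]
width: 0.043
gripper_force: 41.4
t 8.05 pos [ 0.6013 -0.0799  0.0771] psi -0.0 tilt [ 0.001 -0.001 -1.   ] w 0.043 F [-0.5  0.6  4.8] 41.41163270920515 q [-0.25  0.44  1.66 -0.    1.04  1.32]
roll -0.0 shift [-0.1 -0.1  0.1]
```

Contact on the floor (force up from −1.4 to +4.8 N). I'll open slowly, then rise.

```bash
python3 -m crank '{"translation":[[0,0,0],[0,0,0],[0,0,0],[0,0,0],[0,0,0],[0,0,0],[0,0,0],[0,0,0]],"roll":[0,0,0,0,0,0,0,0],"fingers":[0.52,0.55,0.6,0.7,0.8,0.9,1,1]}'; python3 -m crank '{"translation":[[0,0,-5],[0,0,-15],[0,0,-25],[0,0,-30],[0,0,-30],[0,0,-20],[0,0,0],[0,0,0]],"roll":[0,0,0,0,0,0,0,0],"fingers":[1,1,1,1,1,1,1,1]}'
python3 - <<'E'
from h import *
w=get_image("wrist");t=get_image("top");cv2.imwrite("pics/t3.png",t);c=cam("top")
cv2.imwrite("pics/c3.png",np.hstack([cv2.resize(w,(400,300)),cv2.resize(t[155:285,265:400],(330,300),interpolation=2)]))
for n,p,z,r in[("jar",(306,196),.115,16),("hub",(333,214),.07,9)]:
    try: uv,s=blob(t,(12,120,60),(30,255,255),p,r); print(n,uv,s,onplane(c,uv,z).round(4))
    except Exception as e: print(e)
E
```

```text
clock: 8.85
position: [0.6009, -0.0797, 0.0763]
ee_rot: [0.0, 1.0, -0.0, 0.0]
contact_force: [-0.2, 0.2, -0.2]
width: 0.0854
gripper_force: 0.0
clock: 9.65
position: [0.6007, -0.0796, 0.2014]
ee_rot: [0.0, 1.0, -0.0, 0.0]
contact_force: [-0.3, 0.2, 0.9]
width: 0.0852
gripper_force: 0.0
jar [305.29588015 198.60674157] [295 190  23  18 267] [ 0.5843 -0.0759  0.115 ]
hub [336.11428571 214.2       ] [334 210   5   9  35] [ 0.5468 -0.1627  0.07  ]
```

View pics/c3.png

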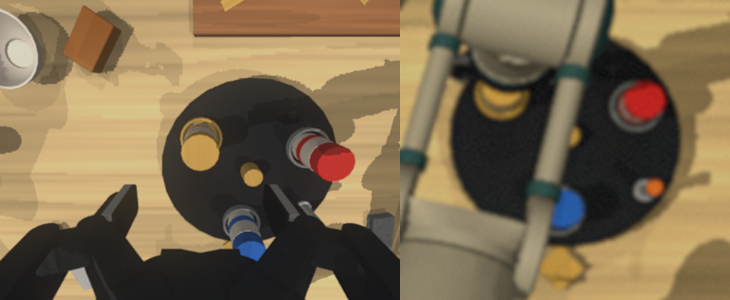

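The jar stands upright in the ring and is released. The disc hasn't moved; the post cap is still at the same spot. Next I'll go above the post.

```bash
python3 -m crank '{"translation":[[-8,12,0],[-20,29,0],[-25,36,0],[-25,36,0],[-20,29,0],[-12,17,0],[-5,7,0],[0,0,0]],"roll":[0,0,0,0,0,0,0,0],"fingers":[1,1,1,1,1,1,1,1]}'
python3 - <<'E'
from h import *
w=get_image("wrist");cv2.imwrite("pics/w4.png",w);c=cam("wrist")
print([proj(c,p).round(1) for p in((.4859,-.2463,.116),(.549,-.1535,.07),(.391,-.149,.03))])
uv,s=blob(w,(3,150,80),(13,255,255),proj(c,(.4859,-.2463,.116)),40);print("post",uv,s,onplane(c,uv,.114))
E
python3 d.py .486 -.2463 .2 0
```

```text
clock: 10.55
position: [0.4847, -0.2464, 0.2007]
ee_rot: [-0.0, 1.0, -0.001, -0.001]
contact_force: [0.5, -0.2, 0.2]
width: 0.0857
gripper_force: 0.0
[array([282.1, 211.9]), array([177.3, 128.5]), array([198.3, 267.2])]
post [278.84473684 213.46315789] [268 203  22  22 380] [ 0.48391601 -0.24368257  0.114     ]
t 10.6 pos [ 0.4854 -0.2456  0.2008] psi -0.001 tilt [-0.001  0.001 -1.   ] w 0.0856 F [ 0.5  0.6 -1. ] 0.0 q [-0.6   0.25  1.62  0.    1.27  0.98]
roll -0.001 shift [0.6 0.7 0.8]
```

View pics/w4.png

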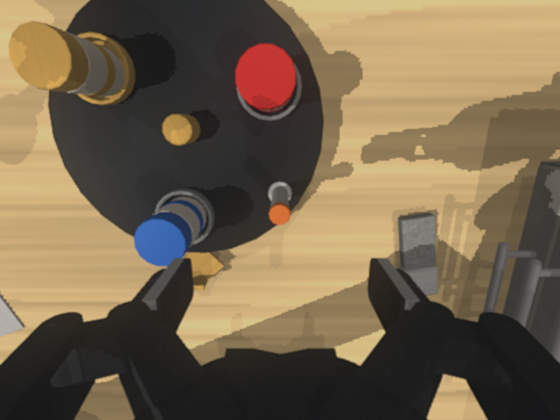

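The post cap is at (279,213), and both fingers have room around it. Descending and gripping.

```bash
python3 -m crank '{"translation":[[0,0,10],[0,0,25],[0,0,30],[0,0,25],[0,0,20],[0,0,10],[0,0,4],[0,0,0]],"roll":[0,0,0,0,0,0,0,0],"fingers":[1,1,1,1,1,1,1,1]}'; python3 d.py .485 -.245 .076 0
```

```text
clock: 11.4
position: [0.4861, -0.2452, 0.077]
ee_rot: [-0.0, 1.0, 0.0, -0.0]
contact_force: [-0.1, -0.6, -0.7]
width: 0.0855
gripper_force: 0.0
t 11.4 pos [ 0.4861 -0.2452  0.077 ] psi 0.001 tilt [-0.  0. -1.] w 0.0855 F [-0.1 -0.6 -0.7] 0.0 q [-0.59  0.36  1.8   0.    0.98  0.98]
roll 0.001 shift [-1.1 -0.2  1. ]
```

```bash
python3 -m crank '{"translation":[[0,0,0],[0,0,0],[0,0,0],[0,0,0],[0,0,0],[0,0,0],[0,0,0],[0,0,0]],"roll":[0,0,0,0,0,0,0,0],"fingers":[0.8,0.6,0.45,0.35,0.28,0.22,0.15,0.1]}' 30;python3 -m crank '{"translation":[[0,0,0],[0,0,0],[0,0,0]],"roll":[0,0,0],"fingers":[0,0,0]}' ; python3 d.py .485 -.245 .076 0
```

```text
clock: 12.2
position: [0.4858, -0.2456, 0.0775]
ee_rot: [0.0, 1.0, -0.0, 0.0]
contact_force: [0.0, -0.1, 1.7]
width: 0.0164
gripper_force: 29.1
clock: 12.5
position: [0.4859, -0.2457, 0.0775]
ee_rot: [0.0, 1.0, -0.0, 0.0]
contact_force: [-0.2, 0.2, 3.5]
width: 0.0166
gripper_force: 29.1
t 12.5 pos [ 0.4859 -0.2457  0.0775] psi -0.0 tilt [ 0. -0. -1.] w 0.0166 F [-0.2  0.2  3.5] 29.12732720375061 q [-0.6   0.36  1.8  -0.    0.98  0.98]
roll -0.0 shift [-0.9 -0.7  1.5]
```

```bash
cat > arc.py <<'E'
import numpy as np,sys
from rig import manip
hx,hy=.549,-.1535; p=manip.get_state()["position"][:2]
a=np.arctan2(p[1]-hy,p[0]-hx); end=float(sys.argv[1]); n=int(sys.argv[2]); print("r",np.hypot(p[0]-hx,p[1]-hy),"a",a)
A=np.linspace(a,end,n+1); P=np.c_[hx+.112*np.cos(A),-(hy+.112*np.sin(A))]*1000
print(np.diff(np.round(P),axis=0).astype(int).tolist(), "start err",(P[0]-[p[0]*1e3,-p[1]*1e3]).round(1))
E
python3 arc.py -0.025 26
```

```text
r 0.11172326012033136 a -2.170929051864257
[[8, 5], [8, 4], [8, 4], [9, 2], [9, 3], [9, 1], [9, 0], [10, 0], [9, -1], [9, -1], [9, -3], [9, -3], [8, -4], [8, -4], [8, -6], [7, -5], [7, -7], [6, -7], [5, -7], [5, -8], [4, -8], [4, -9], [3, -8], [2, -9], [1, -9], [1, -10]] start err [-0.2  0.2]
```

```bash
python3 -m crank '{"translation":[[3,2,0],[5,3,0],[8,4,0],[8,4,0],[9,2,0],[9,3,0],[5,1,0],[0,0,0]],"roll":[0,0,0,0,0,0,0,0],"fingers":[0,0,0,0,0,0,0,0]}';python3 d.py .485 -.245 .076 0; python3 arc.py -0.025 22
```

```text
clock: 13.3
position: [0.5345, -0.2651, 0.0774]
ee_rot: [0.0, 1.0, 0.0, 0.001]
contact_force: [0.0, -0.4, 4.3]
width: 0.0168
gripper_force: 29.3
t 13.3 pos [ 0.5345 -0.2651  0.0774] psi 0.0 tilt [ 0.002 -0.001 -1.   ] w 0.0168 F [ 0.  -0.4  4.3] 29.27468866109848 q [-0.58  0.43  1.68  0.    1.03  0.99]
roll 0.0 shift [-49.5 -20.1   1.4]
r 0.11253571720057828 a -1.7000829412243708
[[8, 0], [9, 0], [8, 0], [9, -1], [8, -2], [8, -2], [8, -4], [8, -3], [7, -4], [7, -5], [7, -5], [6, -6], [6, -6], [5, -7], [5, -7], [4, -8], [4, -7], [3, -8], [2, -8], [2, -9], [1, -8], [1, -9]] start err [ 0.1 -0.5]
```

Smooth, with no side force. Continuing.

```bash
python3 -m crank '{"translation":[[4,0,0],[8,0,0],[8,0,0],[9,0,0],[8,-2,0],[8,-2,0],[8,-3,0],[5,-2,0]],"roll":[0,0,0,0,0,0,0,0],"fingers":[0,0,0,0,0,0,0,0]}';python3 d.py .485 -.245 .076 0; python3 arc.py -0.025 14
```

```text
clock: 14.1
position: [0.5935, -0.2576, 0.0776]
ee_rot: [0.002, 1.0, 0.0, 0.002]
contact_force: [3.3, -7.1, 1.3]
width: 0.0161
gripper_force: 29.4
t 14.1 pos [ 0.5935 -0.2576  0.0776] psi 0.0 tilt [ 0.004 -0.004 -1.   ] w 0.0161 F [ 3.3 -7.1  1.3] 29.401265680789948 q [-0.52  0.49  1.57 -0.    1.08  1.06]
roll 0.0 shift [-108.5  -12.6    1.6]
r 0.1132035274982065 a -1.166727656587088
[[8, -3], [8, -5], [8, -5], [7, -6], [6, -6], [6, -7], [6, -8], [5, -7], [4, -9], [3, -8], [3, -9], [2, -9], [1, -9], [1, -9]] start err [-0.5 -1.1]
```

```bash
python3 -m crank '{"translation":[[5,-1,0],[8,-5,0],[8,-5,0],[7,-6,0],[6,-6,0],[6,-7,0],[5,-6,0],[2,-3,0]],"roll":[0,0,0,0,0,0,0,0],"fingers":[0,0,0,0,0,0,0,0]}';python3 d.py .485 -.245 .076 0; python3 arc.py -0.025 9
```

```text
clock: 14.9
position: [0.6429, -0.2177, 0.0776]
ee_rot: [0.002, 1.0, 0.0, 0.005]
contact_force: [8.4, -6.4, -1.8]
width: 0.0166
gripper_force: 29.5
t 14.9 pos [ 0.6429 -0.2177  0.0776] psi 0.0 tilt [ 0.009 -0.003 -1.   ] w 0.0166 F [ 8.4 -6.4 -1.8] 29.456207156181335 q [-0.43  0.53  1.49  0.    1.11  1.14]
roll 0.0 shift [-157.9   27.3    1.6]
r 0.11369289815582753 a -0.5997405566014011
[[4, -6], [4, -7], [3, -6], [2, -7], [3, -7], [1, -6], [2, -7], [1, -8], [0, -7]] start err [-1.4 -1. ]
```

```bash
python3 -m crank '{"translation":[[4,-3,0],[5,-7,0],[4,-6,0],[2,-7,0],[3,-7,0],[1,-4,0],[0,0,0]],"roll":[0,0,0,0,0,0,0],"fingers":[0,0,0,0,0,0,0]}';python3 d.py .485 -.245 .076 0
python3 - <<'E'
from h import *
from scipy.optimize import least_squares
P=np.array([(.4859,-.2457),(.5345,-.2651),(.5935,-.2576),(.6429,-.2177),manip.get_state()["position"][:2]])
h=least_squares(lambda c:np.hypot(*(P-c).T)-.112,[.549,-.1535]).x;print("hub",h,np.hypot(*(P-h).T));d=P[-1]-h;print("post angle",np.arctan2(d[1],d[0]))
w=get_image("wrist");t=get_image("top");s=get_image("scene");cv2.imwrite("pics/t5.png",t)
cv2.imwrite("pics/s5.png",s)
cv2.imwrite("pics/c5.png",np.hstack([cv2.resize(t[165:290,270:400],(416,400),interpolation=2),cv2.resize(s[140:280,140:300],(380,400),interpolation=2)]))
E
```

```text
clock: 15.6
position: [0.6593, -0.181, 0.0776]
ee_rot: [-0.0, 1.0, 0.0, 0.002]
contact_force: [6.6, -0.5, 1.3]
width: 0.0166
gripper_force: 29.5
t 15.6 pos [ 0.6593 -0.181   0.0776] psi 0.0 tilt [ 0.005  0.001 -1.   ] w 0.0166 F [ 6.6 -0.5  1.3] 29.471004009246826 q [-0.37  0.54  1.47  0.    1.12  1.2 ]
roll 0.0 shift [-174.3   64.     1.6]
hub [ 0.55054259 -0.15423193] [0.11200478 0.11202273 0.11193881 0.11206287 0.11197702]
post angle -0.24182104758256429
```

View pics/c5.png

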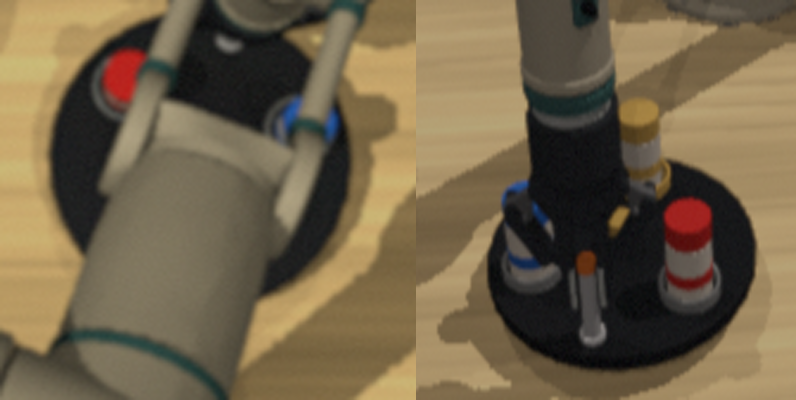

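The scene view shows the jar in its ring and the fingers on the post; the pointer is hidden behind the arm. I'll refine the pointer direction from the earlier pictures.

Run:
```python
from h import *
t=cv2.imread("pics/top0.png");c=cam("top")
h=cv2.cvtColor(t,cv2.COLOR_BGR2HSV);m=cv2.inRange(h,np.array((12,140,80)),np.array((30,255,255)));m[:258]=0;m[285:]=0;m[:,:318]=0;m[:,348:]=0
hub=np.array((.5491,-.1531))
for z in(.0,.015,.03):
    ys,xs=np.nonzero(m);P=np.array([onplane(c,(x,y),z)[:2] for x,y in zip(xs,ys)])-hub
    d=P.mean(0);print(z,len(P),"ang",np.arctan2(d[1],d[0]),"dist",np.hypot(*d), "x range",P[:,0].min(),P[:,0].max(),"y",P[:,1].min(),P[:,1].max(),"far/low pt",P[np.argmin(P[:,0])])
o=cv2.resize(t[250:290,305:360],(550,400),interpolation=2)
for z,col in((0,(255,0,0)),(.02,(0,0,255)),(.039,(0,255,0))):
  for r in(.13,.181):
    q=(proj(c,(hub[0]+r*np.cos(3.116),hub[1]+r*np.sin(3.116),z))-[305,250]+.5)*10; cv2.circle(o,tuple(int(v) for v in q),3,col,-1)
cv2.imwrite("pics/c6.png",o)
```

```text
0.0 225 ang 3.1302954716592013 dist 0.15864731107019828 x range -0.1856989639064781 -0.13129262117868812 y -0.023740154277256925 0.028018812863476822 far/low pt [-0.18569896  0.00506352]
0.015 225 ang 3.122778753216681 dist 0.15842586379797527 x range -0.18518489681179084 -0.13133083648728844 y -0.022292770181498445 0.028940788241593934 far/low pt [-0.1851849   0.00621852]
0.03 225 ang 3.1152414189133526 dist 0.1582133925165169 x range -0.18467082971710358 -0.13136905179588876 y -0.020845386085739936 0.029862763619711047 far/low pt [-0.18467083  0.00737351]
```

View pics/c6.png

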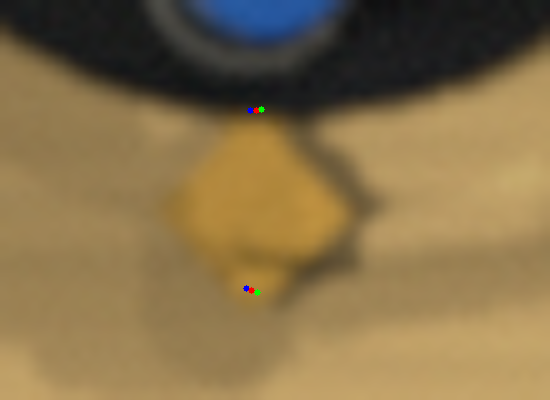

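```bash
python3 -m crank '{"translation":[[2,-4,0],[1,-7,0],[1,-7,0],[0,-4,0],[0,-2,0],[0,0,0],[0,0,0],[0,0,0]],"roll":[0,0,0,0,0,0,0,0],"fingers":[0,0,0,0,0,0,0,0]}';python3 d.py .6625 -.1567 .0776 0
```

```text
clock: 16.55
position: [0.6624, -0.157, 0.0775]
ee_rot: [-0.001, 1.0, -0.0, 0.002]
contact_force: [6.5, 0.7, 1.9]
width: 0.0161
gripper_force: 29.5
t 16.55 pos [ 0.6624 -0.157   0.0775] psi -0.0 tilt [ 0.003  0.002 -1.   ] w 0.0161 F [6.5 0.7 1.9] 29.510547816753387 q [-0.34  0.54  1.48  0.    1.12  1.23]
roll -0.0 shift [ 0.1 -0.3 -0.1]
```

```bash
python3 -m crank '{"translation":[[1,0,0],[0,0,0],[0,0,0],[0,0,0]],"roll":[0,0,0,0],"fingers":[0,0,0,0]}';python3 - <<'E'
from h import *
s=get_image("scene");t=get_image("top");c=cam("scene")
J=(.4595,-.1513)
print("pred lid",proj(c,(*J,.105)))
try:
    uv,st=blob(s,(14,110,60),(28,255,255),proj(c,(*J,.105)),22);print(uv,st)
except Exception as e: print(e)
for p,n in(((.391,-.15,.02),"diamond"),((.368,-.1485,.03),"tip")): print(n,proj(c,p))
cv2.imwrite("pics/c7.png",np.hstack([cv2.resize(s[130:270,150:290],(400,400),interpolation=2),cv2.resize(t[165:290,270:395],(400,400),interpolation=2)]))
E
python3 d.py .6625 -.1567 .0776 0
```

```text
clock: 16.95
position: [0.6624, -0.1583, 0.0775]
ee_rot: [-0.0, 1.0, -0.0, 0.001]
contact_force: [5.5, 0.7, 2.7]
width: 0.0168
gripper_force: 29.5
pred lid [225.87652913 182.01247825]
[239.5 173.5] [239 173   2   2   2]
diamond [228.42207692 194.60835174]
tip [228.70708576 186.74516293]
t 17.05 pos [ 0.6624 -0.1585  0.0775] psi -0.0 tilt [ 0.001  0.    -1.   ] w 0.0163 F [ 5.1 -0.1  2.4] 29.521702229976654 q [-0.34  0.54  1.48  0.    1.13  1.23]
roll -0.0 shift [ 0.1 -1.8 -0.1]
```

View pics/c7.png

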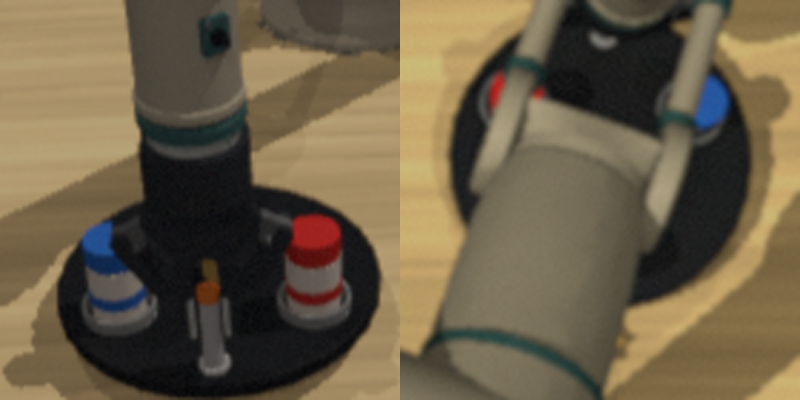

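The jar is hidden behind the gripper, so I'll check the disc angle by the red and blue lids in the scene view and nudge the last millimetre.

```bash
python3 -m crank '{"translation":[[0,-1,0],[0,0,0],[0,0,0],[0,0,0],[0,0,0]],"roll":[0,0,0,0,0],"fingers":[0,0,0,0,0]}';python3 - <<'E'
from h import *
s=get_image("scene");c=cam("scene");H=np.array((.5491,-.1531))
P=[]
for nm,lo,hi,sg in(("red",(172,130,80),(179,255,255),1),("blue",(100,130,60),(125,255,255),-1)):
    a=-.022+sg*np.pi/3; q=H+.09*np.array((np.cos(a),np.sin(a)))
    # lid spans z .094-.115; silhouette centre ~ lid centre
    e=proj(c,(*q,.1045)); uv,st=blob(s,lo,hi,e,18); p=onplane(c,uv,.1045)[:2]; P.append(p); print(nm,e.round(1),uv.round(1),st,p.round(4))
d=P[0]-P[1]; print("post angle from lids",np.arctan2(d[1],d[0])-np.pi/2,"dist",np.hypot(*d))
E
python3 d.py .6625 -.1567 .0776 0
```

```text
clock: 17.55
position: [0.6624, -0.1578, 0.0775]
ee_rot: [0.0, 1.0, -0.0, 0.001]
contact_force: [5.7, -0.9, 2.7]
width: 0.0165
gripper_force: 29.5
red [259.8 214. ] [252. 210.] [252 210   1   1   1] [ 0.5795 -0.0927]
blue [189.3 216.8] [185.2 217.3] [178 207  16  19 181] [ 0.5936 -0.2408]
post angle from lids 0.09478799434957574 dist 0.14877363220716341
t 17.6 pos [ 0.6624 -0.1578  0.0775] psi -0.0 tilt [ 0.001 -0.    -1.   ] w 0.0169 F [4.6 0.  2.6] 29.516216218471527 q [-0.34  0.54  1.48  0.    1.13  1.24]
roll -0.0 shift [ 0.1 -1.1 -0.1]
```

Run:
```python
from h import *
s=get_image("scene");c=cam("scene");H=np.array((.5491,-.1531))
uv,st=blob(s,(0,150,60),(5,255,255),(260,214),16);print(uv,st)
# compare same lid's bias in scene0, where its angle is known (.957-2.094)
for f,e,a0 in(("now",(260,214),-.022+np.pi/3),("s0",(188,216),.957-2*np.pi/3)):
    im=s if f=="now" else cv2.imread("pics/scene0.png")
    uv,st=blob(im,(0,150,60),(5,255,255),e,16); q=H+.09*np.array((np.cos(a0),np.sin(a0))); p=onplane(c,uv,.1045)[:2];print(f,uv,st,"pred",q.round(4),"meas",p.round(4),"dang",np.arctan2(*(p-H)[::-1])-a0)
```

```text
[260.07986111 213.74652778] [250 205  20  19 288]
now [260.07986111 213.74652778] [250 205  20  19 288] pred [ 0.5958 -0.0762] meas [ 0.595  -0.0754] dang 0.011669631627807986
s0 [187.87828947 215.05263158] [178 206  21  19 304] pred [ 0.5869 -0.2348] meas [ 0.5858 -0.2355] dang -0.014237495484254126
```

The red lid confirms the angle to about 0.01 rad. Handing in.

```bash
python3 -c "
from rig import manip
print(manip.sign_off())"
```

```text
the job is handed in; nothing more can be done
None
```

I handed the job in at about 18 s: the gold-lidded jar was set in the brass ring and let go, and the turntable was turned to the pointer (about 0.01 rad off, judged by the red lid because the gripper hid the jar) and held by its post at about 29 N; the hand-in returned no verdict.

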